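# Chock a row of turned rollers and crown it

### The job

The two turned wooden rollers lying loosely in front of the bench stop must not roll apart. Close them up against the stop and each other and chock the open side of the row with the wooden wedge, flat on the bench, its sloping face tight against the outer roller near the middle of its length; then lay the third roller gently in the groove on top of the two, parallel to them and with its ends about level with theirs. Leave the other things on the bench where they lie.

Things in the scene. Friction and masses are not known exactly. Their poses are not given: they have to be found in the camera images.
- bench_stop: bench stop: dark wooden batten fixed to the bench, 110 mm long (its x), 16 thick (y), 30 high (z); origin at the centre of its underside, on the bench top. The row lies on its -y side, parallel to its x. Row closed up: roller axes 31 and 77 mm, and the wedge's origin 120 mm, along -y from this origin (wedge y along stop y); third roller's axis 54 mm along -y, 63 mm high
- roller_a: round turned wooden roller, 46 mm diameter, 100 mm long, about 0.12 kg; origin at its centre, on its axis; its own x axis runs along the roller (y and z turn as it rolls). This one lies on the bench nearest the stop, 2 to 14 mm clear of it.
- roller_b: round turned wooden roller, 46 mm diameter, 100 mm long, about 0.12 kg; origin at its centre, on its axis; its own x axis runs along the roller (y and z turn as it rolls). This one lies next, on the open side of roller_a, 9 to 46 mm clear of it and roughly parallel.
- roller_c: round turned wooden roller, 46 mm diameter, 100 mm long, about 0.12 kg; origin at its centre, on its axis; its own x axis runs along the roller (y and z turn as it rolls). This one lies by itself elsewhere on the bench, to be laid on top.
- chock: sawn wooden wedge, 40 mm wide (its x, flat parallel sides to grip), 60 long (y), 40 high, about 0.1 kg; origin at the centre of its underside. Its sloping face starts at the bench 30 mm ahead (+y) of the origin and leans back at 60 degrees; flat top from 30 behind to 7 ahead. Slope touching a roller: origin 43 mm from that roller's axis. It slides on the bench and can push the rollers
- try_square: bystander: try square with a dark wooden stock and steel blade, 167 x 102 x 19 mm, lying near the front of the bench; origin at the centre of its underside
- wheel: bystander: small turned toy wheel lying flat, 42 mm diameter, 14 mm thick; origin at the centre of its underside
- tape_measure: bystander: tape measure standing on edge, 34 x 82 x 64 mm high; origin at the centre of its underside
- sand_block: bystander: wooden sanding block, 46 x 90 x 31 mm high; origin at the centre of its underside
Not all that is in view belongs to the job. What is shaped like the roller_a but purple or turquoise is not meant.

How it is judged (in metres and radians):
On the way, in this order (a step that is already met when the one before it is completed fails the run):
1. the two rollers are closed up against the stop and the wedge is chocking the row (y of roller_a in the frame of bench_stop above -0.036 m and height (world z) of each of roller_a, roller_b below 0.027 m and distance between roller_a and roller_b below 0.051 m and y of roller_b in the frame of bench_stop below -0.068 m and angle between the x axis of each of roller_a, roller_b and the x axis of bench_stop, either way round below 0.12 rad and horizontal distance between chock and roller_b below 0.05 m and y of chock in the frame of bench_stop below -0.105 m and height (world z) of chock below 0.005 m and angle between chock's own z axis and vertical below 0.1 rad and angle between the y axis of chock and the y axis of bench_stop, either way round below 0.25 rad), for 0.2 s.
2. the third roller lies in the groove on top of the chocked row (all of step 1 and distance between roller_c and roller_a below 0.053 m and distance between roller_c and roller_b below 0.053 m and height (world z) of roller_c between 0.057 and 0.068 m and angle between the x axis of roller_c and the x axis of bench_stop, either way round below 0.15 rad), for 0.2 s.
At the end, for the whole second after the job is handed in: roller_a and roller_b closed up on the stop (gaps under 5 mm, within 0.12 rad); wedge flat, square within 0.25 rad, slope to roller_b, its origin within 50 mm of that roller's centre; roller_c in the groove, parallel within 0.15 rad, its centre within 53 mm of both others, 57-68 mm up; all at rest (all of step 2 and linear speed of each of roller_a, roller_b, roller_c, chock below 0.02 m/s); the robot touches nothing.
It fails at once if the third roller is dropped or rammed onto the row (over 25 N) (contact force between roller_c and roller_a above 25 N or contact force between roller_c and roller_b above 25 N).
It fails at once if the try square is moved more than 30 mm (distance of try_square from where it was at the start of the episode above 0.03 m).
It fails at once if the wheel is moved more than 30 mm (distance of wheel from where it was at the start of the episode above 0.03 m).
It fails at once if the tape measure is moved more than 30 mm (distance of tape_measure from where it was at the start of the episode above 0.03 m).
It fails at once if the sanding block is moved more than 30 mm (distance of sand_block from where it was at the start of the episode above 0.03 m).
It also fails if it takes over 61 s, if anything falls off the work surface, if the arm or the gripper's body presses on something with over 40 N, if the wrist force passes 120 N, or if a joint passes its speed limit or range.

### The arm

A 6-joint arm with a two-finger parallel gripper is mounted at the origin on a cart in front of the work surface, level with it; the furniture and walls round the work are solid. World frame = base frame: x ahead of the robot, y to its left, z up, the work surface at z = 0. Lengths are in mm, angles in rad, forces in N, time in s.
With the tool pointing down it reaches from about 325 to 925 mm from the base axis. Payload 3.1 kg.
Tool frame: the origin (TCP) lies midway between the tips of the shut fingers; the grasp point (between the pads) lies 19 mm behind it; z points along the fingers, y is the direction in which the jaws open and shut (so a half turn about z gives the same grasp; the last joint's range is limited). The gripper opens to 85 mm and grips with 20 to 120 N. Pads are 22 mm wide; open, the fingers measure 114 mm over their backs; the gripper's body (76 mm by 85 mm) begins 54 mm behind the grasp point. The pads swing forward as they close: fully open they stand 13 mm farther back than shut.
Start: joints at [-1.218, 0.217, 1.613, -0, 1.311, -0.112], TCP at [280.174, -558.696, 231.3] pointing down, gripper open.
Joint ranges: [-2.75, 2.75], [-0.78, 2.1], [0.31, 2.55], [-1.13, 4.27], [0.13, 2.63], [-2.58, 2.58]. Speed limits (rad/s): [2.79, 2.79, 3.14, 3.14, 3.14, 3.14].

### API

Orientations are given as a rotation vector (axis times angle).
In Python, from rig import arm, viewer gives the robot as it stands.
- The arm moves only by the tool step_arm, never from a script. Its argument "plan" is a list that holds one entry, the list of rows, each a list of 5 numbers: the shift along the tool's x, y, z in mm, then the turn about the tool's z in degrees, then the closure, from -1 (fully open) to 1 (shut), so that 0 is half open. A call has 1 to 12 rows; each row is the pose to reach, as a shift and turn from the pose measured when the call began, along the tool's axes at that moment; what a row does not reach only later rows make up. A row lasts 1/12 s, in which the tool goes at most 41.7 mm and 7.16 degrees, less where a joint would pass 70% of its speed; a pose out of reach is approached as far as the arm can. A call with a gripper value outside its range is refused whole. The fingers move at their own pace and stop on an object; the grip force is fixed at half the most. Time passes only in rows, so rows that repeat a pose let the fingers close. It gives the time, the measured TCP pose, the force and the opening at its end, in the units of the state.
- arm.read_state(): the state, without advancing time (a new reading comes with each control period).
- viewer.capture(name): name is "scene" or "top" or "wrist"; returns (picture, depth): 480x640x3 uint8, red, green, blue; 480x640 float32, mm along the optical axis (not along the pixel's ray), 0 where there is no reading.
- viewer.get_calibration(name): a dict with "fov_y" (degrees; the focal length in pixels is half the picture's height over the tangent of half this angle, whatever the lens; pixels are square), "cx", "cy" (the principal point, pixels), "rvec" (rotation vector, rad) and "tvec" (3), from world to camera coordinates, as OpenCV has them; the wrist camera has in their place "mount" (4x4, takes a point from camera to tool coordinates, whose origin is the TCP and whose axes are the flange's). Camera axes: x right, y down, z forward; pixel columns grow to the right and rows downward; lengths in mm; the calibration is good to about 2 mm. The wrist camera is an equidistant fisheye: a pixel r from the principal point sees the ray r / f radians off the axis. A picture is of the moment at which its call begins: read the wrist's pose just before it. get_calibration takes no time and is no camera call.
- arm.close_job(): hands the job in, once; it reports no verdict.
The state is a dict: "time": time; "q": joint angles; "dq": joint speeds; "effort": joint torques, N m; "position": TCP position; "eef_rot": TCP orientation; "ft_force": force on the tool from outside, world axes, zero at the start; "moment": the same for the moment, N m; "gripper_width": finger opening in mm.
Only numpy, scipy, OpenCV 4.12 (cv2) and the standard library are available. Lean on these libraries where they do the work, as an engineer would, in place of code of your own. Each camera call takes 0.05 s, during which the arm holds its last target. There are 200 camera calls.

## Working session

There is one attempt and no reset: what is moved stays moved. The work goes in short steps, Python scripts to look and compute and a tool call to move; the robot and the scene stay as the last step left them, time stands still between calls to the robot, and variables do not carry over. Pictures are saved under pics/ and viewed, about 8 in all and at most 12, crops included, and the job is handed in when it is done.

Besides the shell and the picture viewer there is one more tool, called after "Request:" as name(argument=value, ...), one argument or row to a line, values as JSON. step_arm: Moves the arm, as the interface text tells. Its arguments: {"type":"object","properties":{"plan":{"type":"array"}},"required":["plan"]}

```bash
mkdir -p pics; ls; cat > h.py <<'E'
import numpy as np,cv2
from rig import arm,viewer
from scipy.spatial.transform import Rotation as R
def cap(n,f=None):
    im,d=viewer.capture(n)
    if f: cv2.imwrite('pics/'+f,cv2.cvtColor(im,cv2.COLOR_RGB2BGR)); np.savez('pics/'+f+'.npz',im=im,d=d)
    return im,d
def cloud(n,d):
    c=viewer.get_calibration(n); f=240/np.tan(np.radians(c['fov_y'])/2)
    v,u=np.mgrid[:480,:640]; p=np.stack([(u-c['cx'])/f*d,(v-c['cy'])/f*d,d],-1)
    r=R.from_rotvec(np.ravel(c['rvec'])).as_matrix()
    return (p-np.ravel(c['tvec']))@r
E
python3 - <<'E'
from h import *
print(arm.read_state())
for n in('top','scene'):
    cap(n,n+'0.png'); print(viewer.get_calibration(n))
E
```

```text
pics
{'time': 0.0, 'q': array([-1.21818400e+00,  2.17758181e-01,  1.61494316e+00, -3.60764059e-06,
        1.31128884e+00, -1.12197457e-01]), 'dq': array([ 0.00140151, -0.00222801,  0.00036045,  0.00080325, -0.00045161,
        0.00160917]), 'effort': array([ 7.44488225e-04, -3.96836257e+01, -3.03854048e+01, -7.41432814e-05,
        9.79452365e-03,  1.33435782e-05]), 'position': array([ 279.89398508, -557.90905284,  229.96105983]), 'eef_rot': array([-3.05481574e+00, -7.23019974e-01,  4.56704991e-04]), 'ft_force': array([ 0.66155286, -0.09615516, -0.24672444]), 'moment': array([0.02288556, 0.0053573 , 0.01011445]), 'gripper_width': 85.40168816529388}
{'fov_y': 56.71425147987898, 'cx': 314.763344025659, 'cy': 232.29176056882875, 'rvec': array([ 2.12821487, -2.1528466 ,  0.10791919]), 'tvec': array([143.94474651, 553.69268247, 993.93607511])}
{'fov_y': 42.96661295514216, 'cx': 310.70780621375195, 'cy': 246.87348934830433, 'rvec': array([ 0.9834996 , -2.571249  ,  0.90808977]), 'tvec': array([ 467.83894313,  237.84983828, 1326.63329254])}
```

View pics/top0.png

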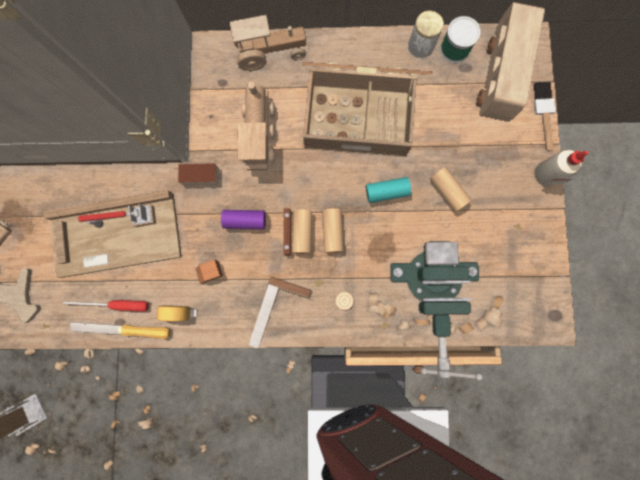

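View pics/scene0.png

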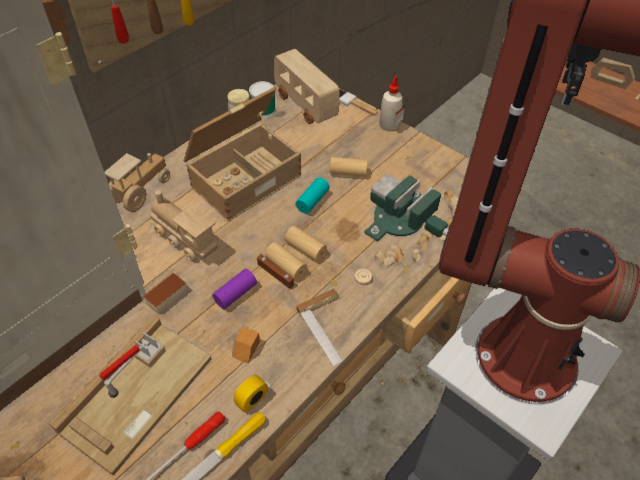

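Top view: stop at (287,232), roller_a (302,231), roller_b (333,230), roller_c (451,189). The orange wedge is at (208,271), and the purple and turquoise decoys are at (243,219) and (389,189). Measuring these next.

```bash
python3 - <<'E'
from h import *
d=np.load('pics/top0.png.npz')['d']; P=cloud('top',d)
ds=np.load('pics/scene0.png.npz')['d']; S=cloud('scene',ds).reshape(-1,3)
print('bench z',np.median(P[225:245,360:400,2]),P[300,300],P[180,320])
for n,(u,v),h,lo in [('stop',(287,232),30,22),('a',(302,231),46,36),('b',(333,230),46,25),('c',(451,189),46,25),('chock',(208,271),40,8),('chocktop',(208,271),40,34),('turq',(389,189),46,25),('purple',(243,219),46,25)]:
    w=34; Q=P[v-w:v+w,u-w:u+w]; m=((Q[...,2]>lo)&(Q[...,2]<h+8)).astype(np.uint8)
    if n=='stop': m[:,int(w+5):]=0
    k,L,st,ce=cv2.connectedComponentsWithStats(m,connectivity=4)
    l=L[w,w]; 
    if l==0: print(n,'none',P[v,u]);continue
    X=Q[L==l]; r=cv2.minAreaRect(X[:,:2].astype(np.float32))
    (s0,s1),a=r[1],r[2]
    if s0<s1: a+=90
    print(n,len(X),'c',np.round(r[0],1),'size',np.round(r[1],1),'long-axis deg',round(((a+90)%180)-90,1),'z',np.round(np.percentile(X[:,2],[5,50,95]),1))
# chock detail
Q=S[(S[:,2]>3)]
c=P[271,208]; m=np.hypot(Q[:,0]-c[0],Q[:,1]-c[1])<45; Q=Q[m]
for z0 in range(4,44,4):
    q=Q[(Q[:,2]>=z0)&(Q[:,2]<z0+4)]
    if len(q): print(z0,len(q),q.min(0).round(),q.max(0).round())
im=cv2.imread('pics/top0.png')[240:300,170:250]; im2=cv2.imread('pics/scene0.png')[310:370,210:290]
cv2.imwrite('pics/ch.png',cv2.resize(np.hstack([im,im2]),None,fx=5,fy=5,interpolation=cv2.INTER_CUBIC))
E
```

```text
bench z 0.35270566246784096 [399.55184199 174.7373318    5.6790241 ] [689.18468462 124.62858369  -0.69357859]
stop 329 c [560.9 205.1] size [ 16.4 109.6] long-axis deg -0.8 z [27.1 30.4 33.5]
a 696 c [558.8 168.5] size [39.8 99.5] long-axis deg -0.5 z [37.3 43.8 47.9]
b 826 c [559.9  96.8] size [100.   44.9] long-axis deg 2.9 z [30.7 42.9 47.9]
c 829 c [ 655.2 -181.4] size [100.1  46.9] long-axis deg 35.7 z [28.8 42.5 47.5]
chock 431 c [468.  391.7] size [40.4 56.8] long-axis deg -71.7 z [12.7 39.6 42.9]
chocktop 302 c [470.1 384.8] size [39.9 41.8] long-axis deg -70.4 z [36.9 40.6 43.3]
turq 826 c [656.1 -35.1] size [ 45.9 100.2] long-axis deg -80.1 z [29.9 42.6 47.5]
purple 821 c [589.5 307.4] size [100.3  45.5] long-axis deg 89.6 z [30.7 42.9 48.1]
4 73 [424. 341.   4.] [510. 426.   8.]
8 49 [440. 360.   8.] [480. 425.  12.]
12 39 [439. 364.  12.] [480. 422.  16.]
16 52 [442. 361.  16.] [477. 420.  20.]
20 38 [443. 367.  20.] [482. 418.  24.]
24 45 [445. 364.  24.] [480. 417.  28.]
28 43 [444. 363.  28.] [481. 413.  32.]
32 52 [446. 362.  32.] [492. 411.  36.]
36 139 [446. 363.  36.] [496. 410.  40.]
40 150 [447. 361.  40.] [492. 407.  44.]
```

View pics/ch.png

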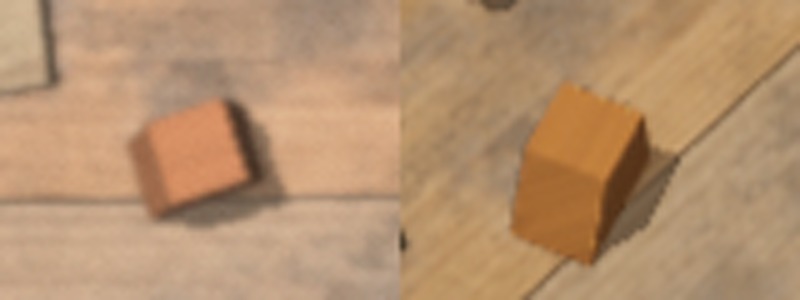

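The crop shows the slope facing left (+y), turned slightly towards −x. So the wedge is yawed about +19°, with its origin near (466.5, 395). The sizes match, and the roller gaps agree with the brief. Next is a helper that converts a target pose into a tool shift.

```bash
cat > go.py <<'E'
import sys
from h import *
# usage: go.py x y z yheading_deg
x,y,z,h=map(float,sys.argv[1:5]); s=arm.read_state(); r=R.from_rotvec(s['eef_rot']).as_matrix()
hd=np.degrees(np.arctan2(r[1,1],r[0,1])); t=-((h-hd+180)%360-180)
print('t',round(s['time'],2),'pos',s['position'].round(1),'yhead',hd.round(1),'tilt',r[:,2].round(3),'w',round(s['gripper_width'],1),'F',s['ft_force'].round(1),'q6',s['q'][5].round(2))
print('shift',(r.T@(np.array([x,y,z])-s['position'])).round(1),'turn',round(t,1))
E
python3 go.py 469 387 200 19
```

```text
t 0.1 pos [ 279.9 -558.   230.1] yhead -63.4 tilt [-0.001  0.002 -1.   ] w 85.9 F [-0.2 -0.7  0.5] q6 -0.11
shift [ 592.6 -759.9   31.9] turn -82.4
```

Request:
step_arm(
  plan=[
    [[593,-760,30,-82,-1],[593,-760,30,-82,-1],[593,-760,30,-82,-1],[593,-760,30,-82,-1],[593,-760,30,-82,-1],[593,-760,30,-82,-1],[593,-760,30,-82,-1],[593,-760,30,-82,-1],[593,-760,30,-82,-1],[593,-760,30,-82,-1],[593,-760,30,-82,-1],[593,-760,30,-82,-1]],
  ],
)

```text
time: 1.1
position: [377.7, -66.6, 215.8]
eef_rot: [-1.826, -2.555, -0.002]
ft_force: [1.3, 0.0, -0.4]
gripper_width: 85.5
```

```bash
python3 go.py 469 387 140 19
```

```text
t 1.1 pos [377.7 -66.6 215.8] yhead 18.9 tilt [-0.     0.002 -1.   ] w 85.5 F [ 1.3  0.  -0.4] q6 -0.69
shift [399.5 233.2  76.7] turn -0.1
```

Request:
step_arm(
  plan=[
    [[400,233,76,0,-1],[400,233,76,0,-1],[400,233,76,0,-1],[400,233,76,0,-1],[400,233,76,0,-1],[400,233,76,0,-1],[400,233,76,0,-1],[400,233,76,0,-1],[400,233,76,0,-1],[400,233,76,0,-1],[400,233,76,0,-1],[400,233,76,0,-1]],
  ],
)

```text
time: 2.1
position: [468.3, 392.0, 139.0]
eef_rot: [-1.821, -2.556, -0.004]
ft_force: [0.5, -0.2, 1.1]
gripper_width: 85.5
```

```bash
python3 go.py 469 387 4 19
```

```text
t 2.1 pos [468.3 392.  139. ] yhead 19.1 tilt [-0.001  0.004 -1.   ] w 85.5 F [ 0.5 -0.2  1.1] q6 0.25
shift [ -5.5  -1.  135. ] turn 0.1
```

Request:
step_arm(
  plan=[
    [[-5,-1,35,0,-1],[-5,-1,70,0,-1],[-5,-1,100,0,-1],[-5,-1,125,0,-1],[-5,-1,135,0,-1],[-5,-1,135,0,-1],[-5,-1,135,0,0.2],[-5,-1,135,0,0.6],[-5,-1,135,0,1],[-5,-1,135,0,1],[-5,-1,135,0,1],[-5,-1,135,0,1]],
  ],
)

```text
time: 3.1
position: [470.7, 388.6, 6.6]
eef_rot: [-1.822, -2.558, -0.01]
ft_force: [0.8, -0.1, 6.3]
gripper_width: 39.2
```

```bash
python3 go.py 560 30 130 0
```

```text
t 3.1 pos [470.7 388.6   6.6] yhead 19.1 tilt [ 0.003  0.006 -1.   ] w 39.2 F [ 0.8 -0.1  6.3] q6 0.24
shift [-367.5  -32.2 -125.3] turn 19.1
```

Request:
step_arm(
  plan=[
    [[0,0,-30,0,1],[0,0,-60,0,1],[0,0,-95,2,1],[-30,-3,-125,6,1],[-65,-6,-125,10,1],[-105,-9,-125,14,1],[-145,-13,-125,19,1],[-185,-16,-125,19,1],[-225,-20,-125,19,1],[-265,-23,-125,19,1],[-305,-27,-125,19,1],[-345,-30,-125,19,1]],
  ],
)

```text
time: 4.1
position: [554.3, 50.2, 129.8]
eef_rot: [-2.218, -2.221, -0.01]
ft_force: [0.8, -0.7, -1.9]
gripper_width: 39.4
```

```bash
python3 - <<'E'
from h import *
im,d=cap('top','top1.png'); P=cloud('top',d)
for n,(u,v),lo,hi in [('a',(302,231),36,55),('b',(333,230),25,55)]:
    Q=P[v-34:v+34,u-34:u+34]; m=((Q[...,2]>lo)&(Q[...,2]<hi)).astype(np.uint8)
    k,L,_,_=cv2.connectedComponentsWithStats(m,connectivity=4); l=L[34,34]
    if l: print(n,cv2.minAreaRect(Q[L==l][:,:2].astype(np.float32)))
E
python3 go.py 560 35 130 0
```

```text
a ((558.3704833984375, 168.6448974609375), (39.8602409362793, 98.40343475341797), 89.35381317138672)
t 4.15 pos [557.   42.8 130.3] yhead -0.1 tilt [ 0.006 -0.001 -1.   ] w 39.2 F [ 1.5 -3.9 -1.2] q6 -0.05
shift [-7.8  3.   0.3] turn -0.1
```

View pics/top1.png

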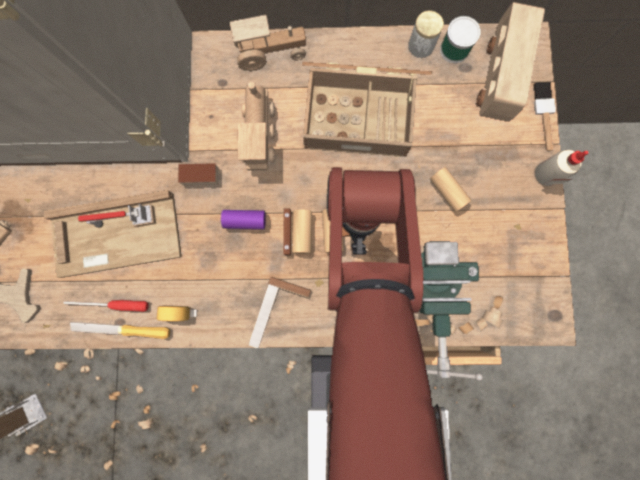

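Request:
step_arm(
  plan=[
    [[-13,3,10,0,1],[-13,3,40,0,1],[-13,3,70,0,1],[-13,3,95,0,1],[-13,3,110,0,1],[-13,3,117,0,1],[-13,3,120,0,1],[-13,3,123,0,1],[-13,3,123,0,1],[-13,3,123,0,1]],
  ],
)

```text
time: 4.98
position: [561.9, 29.8, 8.6]
eef_rot: [2.219, 2.214, 0.008]
ft_force: [0.2, -0.1, -1.1]
gripper_width: 39.2
```

```bash
python3 go.py 560 78 6.6 0
```

```text
t 4.98 pos [561.9  29.8   8.6] yhead -0.1 tilt [ 0.008 -0.001 -1.   ] w 39.2 F [ 0.2 -0.1 -1.1] q6 -0.07
shift [48.2 -2.   2. ] turn -0.1
```

Request:
step_arm(
  plan=[
    [[0,-1,1,0,1],[0,-2,2,0,1],[4,-2,2,0,1],[8,-2,2,0,1],[12,-2,2,0,1],[16,-2,2,0,1],[20,-2,2,0,1],[24,-2,2,0,1],[28,-2,2,0,1],[32,-2,2,0,1],[36,-2,2,0,1],[38,-2,2,0,1]],
  ],
)

```text
time: 5.98
position: [560.3, 68.3, 6.8]
eef_rot: [2.219, 2.215, 0.009]
ft_force: [0.6, -1.5, 1.2]
gripper_width: 39.5
```

```bash
python3 - <<'E'
from h import *
for n in('wrist','scene'): cap(n,n+'2.png')
cv2.imwrite('pics/s2.png',np.hstack([cv2.resize(cv2.imread('pics/scene2.png')[200:320,220:370],(400,320)),cv2.resize(cv2.imread('pics/wrist2.png'),(400,320))]))
E
python3 go.py 560 78 6.6 0
```

```text
t 6.08 pos [560.2  68.5   6.7] yhead -0.1 tilt [ 0.009 -0.    -1.   ] w 39.5 F [0.4 1.3 1. ] q6 -0.0
shift [ 9.5 -0.2  0.1] turn -0.1
```

View pics/s2.png

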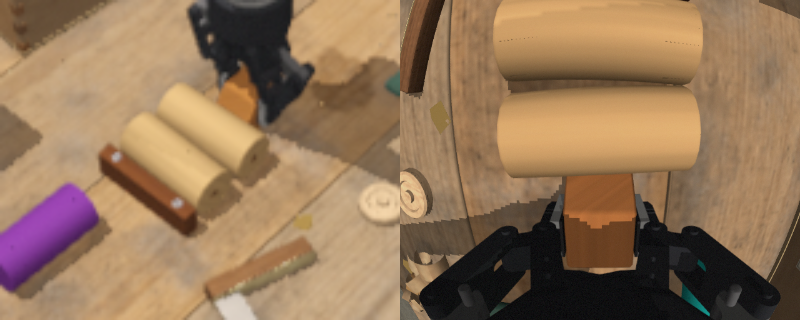

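The rollers are nearly closed up, with small gaps left on both sides of roller_a. The wedge is central and square. I'll push on slowly.

Request:
step_arm(
  plan=[
    [[1,0,0,0,1],[2,0,0,0,1],[3,0,0,0,1],[4,0,0,0,1],[5,0,0,0,1],[6,0,0,0,1],[7,0,0,0,1],[8,0,0,0,1],[8,0,0,0,1]],
  ],
)

```text
time: 6.83
position: [560.3, 76.6, 6.8]
eef_rot: [2.219, 2.215, 0.01]
ft_force: [-0.1, -1.0, 0.3]
gripper_width: 39.1
```

```bash
python3 go.py 560 78 6.6 0
```

```text
t 6.83 pos [560.3  76.6   6.8] yhead -0.1 tilt [ 0.009 -0.    -1.   ] w 39.1 F [-0.1 -1.   0.3] q6 0.01
shift [ 1.4 -0.3  0.2] turn -0.1
```

Request:
step_arm(
  plan=[
    [[0.5,0,0,0,1],[1,0,0,0,1],[1.5,0,0,0,1],[2,0,0,0,1],[2,0,0,0,1]],
  ],
)

```text
time: 7.25
position: [560.2, 78.0, 6.8]
eef_rot: [2.219, 2.215, 0.008]
ft_force: [-1.2, -5.3, 3.1]
gripper_width: 39.1
```

```bash
python3 - <<'E'
from h import *
im,d=cap('scene','scene3.png'); S=cloud('scene',d)
# axis strip near roller crests: profile along y for z, x in 530..590
Q=S.reshape(-1,3); Q=Q[(abs(Q[:,0]-585)<15)|(abs(Q[:,0]-535)<15)]
for y in range(110,216,4):
    q=Q[(Q[:,1]>=y)&(Q[:,1]<y+4)&(Q[:,2]<60)]; print(y+2,np.median(q[:,2]).round(1) if len(q) else None,end='; ')
cap('wrist','wrist3.png')
E
python3 go.py 560 78 6.6 0
```

```text
112 39.8; 116 42.0; 120 44.3; 124 45.8; 128 45.9; 132 45.8; 136 43.0; 140 41.2; 144 37.8; 148 32.9; 152 31.9; 156 36.6; 160 41.7; 164 44.4; 168 45.3; 172 46.0; 176 45.1; 180 44.2; 184 43.2; 188 40.6; 192 36.5; 196 31.3; 200 30.6; 204 29.9; 208 30.8; 212 17.5; 216 1.3; t 7.35 pos [560.2  77.9   6.8] yhead -0.1 tilt [ 0.009 -0.001 -1.   ] w 39.2 F [-0.5 -5.1  2.3] q6 0.02
shift [ 0.1 -0.2  0.2] turn -0.1
```

Resistance has risen to 5 N, and the crests are at about 127.5 and 173.5, against a target of 128 and 174. I'll press slightly more, release and rise.

Request:
step_arm(
  plan=[
    [[0.5,0,0,0,1],[1,0,0,0,1],[1,0,0,0,1],[1,0,0,0,0.2],[1,0,0,0,-0.3],[1,0,0,0,-1],[1,0,0,0,-1],[1,0,0,0,-1],[1,0,-20,0,-1],[1,0,-50,0,-1],[1,0,-90,0,-1],[1,0,-130,0,-1]],
  ],
)

```text
time: 8.35
position: [557.6, 79.6, 136.7]
eef_rot: [2.221, 2.217, 0.005]
ft_force: [1.2, -0.3, 1.2]
gripper_width: 85.2
```

```bash
python3 go.py 655.2 -181.4 150 -54.3; python3 go.py 655.2 -181.4 150 125.7
```

```text
t 8.35 pos [557.6  79.6 136.7] yhead -0.1 tilt [ 0.005 -0.    -1.   ] w 85.2 F [ 1.2 -0.3  1.2] q6 0.02
shift [-260.8   98.2  -12.7] turn 54.2
t 8.35 pos [557.6  79.6 136.7] yhead -0.1 tilt [ 0.005 -0.    -1.   ] w 85.2 F [ 1.2 -0.3  1.2] q6 0.02
shift [-260.8   98.2  -12.7] turn -125.8
```

Request:
step_arm(
  plan=[
    [[-261,98,-12,54,-1],[-261,98,-12,54,-1],[-261,98,-12,54,-1],[-261,98,-12,54,-1],[-261,98,-12,54,-1],[-261,98,-12,54,-1],[-261,98,-12,54,-1],[-261,98,-12,54,-1],[-261,98,-12,54,-1],[-261,98,-12,54,-1]],
  ],
)

```text
time: 9.18
position: [654.7, -181.2, 148.7]
eef_rot: [2.988, 0.97, 0.007]
ft_force: [1.1, -0.2, -0.3]
gripper_width: 85.3
```

```bash
python3 - <<'E'
from h import *
im,d=cap('top','top4.png'); P=cloud('top',d)
for n,(u,v),lo in [('a',(302,231),36),('b',(322,230),36),('chock',(341,230),36)]:
    Q=P[v-34:v+34,u-34:u+34]; m=((Q[...,2]>lo)&(Q[...,2]<55)).astype(np.uint8)
    k,L,_,_=cv2.connectedComponentsWithStats(m,connectivity=4); l=L[34,34]
    if l: print(n,cv2.minAreaRect(Q[L==l][:,:2].astype(np.float32)))
cv2.imwrite('pics/t4.png',cv2.resize(cv2.imread('pics/top4.png')[140:280,260:500],(800,466)))
E
python3 go.py 655.2 -181.4 8 -54.3
```

```text
a ((558.730224609375, 173.1146240234375), (39.72931671142578, 99.0958480834961), 89.87242126464844)
b ((559.1703491210938, 127.63766479492188), (37.4238166809082, 100.04901123046875), 89.50465393066406)
chock ((559.573486328125, 75.48353576660156), (39.434837341308594, 37.86868667602539), 89.0812759399414)
t 9.23 pos [ 654.6 -180.6  148.7] yhead -54.0 tilt [ 0.004  0.001 -1.   ] w 85.5 F [ 0.5  0.8 -0.4] q6 0.57
shift [ -0.5   0.8 140.7] turn 0.3
```

View pics/t4.png

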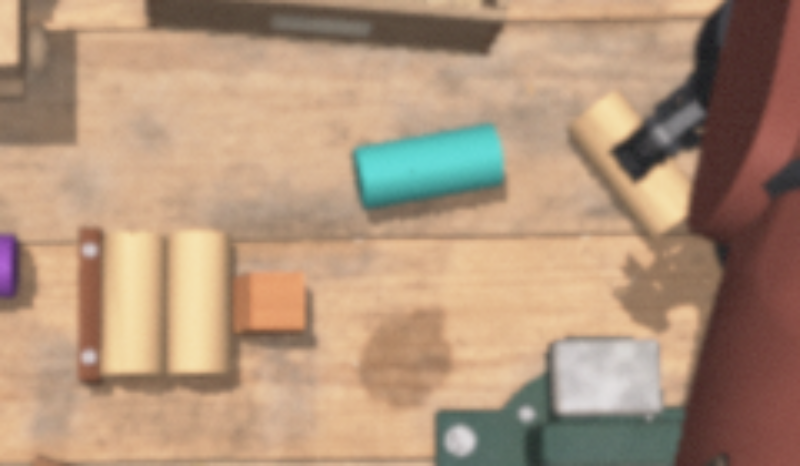

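The row is closed and square: a at y=173.1, b at y=127.6, and the wedge touching roller_b centrally. Roller_c is under the gripper, so I'll grasp it now.

Request:
step_arm(
  plan=[
    [[0,0,35,0,-1],[0,0,70,0,-1],[0,0,105,0,-1],[0,0,130,0,-1],[0,0,140,0,-1],[0,0,140,0,-1],[0,0,140,0,0],[0,0,140,0,0.4],[0,0,140,0,1],[0,0,140,0,1],[0,0,140,0,1],[0,0,140,0,1]],
  ],
)

```text
time: 10.23
position: [657.7, -181.4, 12.2]
eef_rot: [2.984, 0.97, 0.014]
ft_force: [0.4, -0.3, 5.8]
gripper_width: 44.0
```

```bash
python3 go.py 559 150.4 140 -90
```

```text
t 10.23 pos [ 657.7 -181.4   12.2] yhead -54.0 tilt [ 0.009 -0.001 -1.   ] w 44.0 F [ 0.4 -0.3  5.8] q6 0.57
shift [ 116.2 -325.5 -129.2] turn 36.0
```

Width 44 suggests the pads may be pinching above the axis. I'll regrip about 6 mm lower.

Request:
step_arm(
  plan=[
    [[0,0,0,0,0],[0,0,0,0,-0.5],[0,0,0,0,-0.5],[0,0,3,0,-0.5],[-2,2,6,0,-0.5],[-2,2,7,0,-0.5],[-2,2,7,0,0],[-2,2,7,0,0.4],[-2,2,7,0,1],[-2,2,7,0,1],[-2,2,7,0,1],[-2,2,7,0,1]],
  ],
)

```text
time: 11.23
position: [657.1, -184.0, 4.9]
eef_rot: [2.984, 0.971, 0.013]
ft_force: [-0.3, -0.5, -0.8]
gripper_width: 44.6
```

```bash
python3 - <<'E'
from h import *
cap('wrist','wrist5.png')
E
python3 go.py 559 150.4 140 -90
```

```text
t 11.28 pos [ 657.2 -184.1    4.9] yhead -54.0 tilt [ 0.009 -0.001 -1.   ] w 44.3 F [-0.8  0.7 -1.1] q6 0.56
shift [ 118.3 -327.4 -136.3] turn 36.0
```

View pics/wrist5.png

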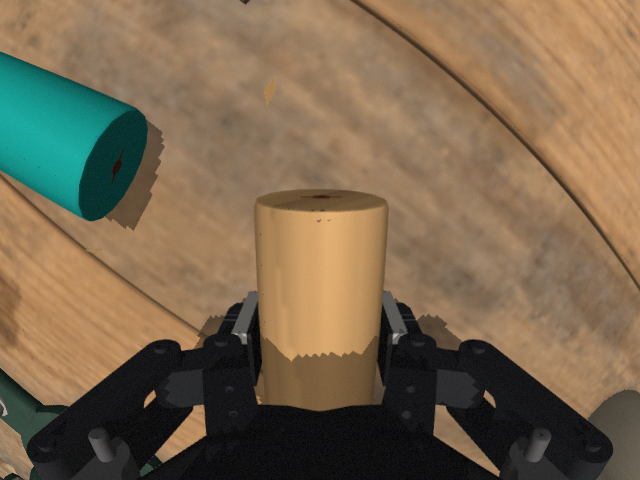

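Request:
step_arm(
  plan=[
    [[0,0,-35,0,1],[0,0,-70,0,1],[0,0,-105,3,1],[12,-35,-136,8,1],[25,-70,-136,13,1],[38,-105,-136,18,1],[50,-140,-136,23,1],[63,-175,-136,28,1],[76,-210,-136,33,1],[89,-247,-136,36,1],[102,-285,-136,36,1],[112,-310,-136,36,1]],
  ],
)

```text
time: 12.28
position: [562.2, 135.7, 139.7]
eef_rot: [-3.141, -0.003, -0.013]
ft_force: [0.3, -1.1, -1.2]
gripper_width: 44.7
```

```bash
python3 go.py 559 150.4 75 -90
```

```text
t 12.28 pos [562.2 135.7 139.7] yhead -89.9 tilt [ 0.008  0.    -1.   ] w 44.7 F [ 0.3 -1.1 -1.2] q6 1.69
shift [ -3.7 -14.6  64.6] turn 0.1
```

Request:
step_arm(
  plan=[
    [[-4,-15,0,0,1],[-4,-15,20,0,1],[-4,-15,40,0,1],[-4,-15,58,0,1],[-4,-15,68,0,1],[-4,-15,75,0,1],[-4,-15,75,0,1]],
  ],
)

```text
time: 12.87
position: [557.5, 150.4, 62.9]
eef_rot: [3.141, 0.003, 0.007]
ft_force: [0.2, 0.2, -1.5]
gripper_width: 44.4
```

```bash
python3 - <<'E'
from h import *
im,d=cap('scene','scene6.png'); Q=cloud('scene',d).reshape(-1,3)
m=(abs(Q[:,0]-559)<80)&(Q[:,1]>60)&(Q[:,1]<220)&(Q[:,2]>10)&(Q[:,2]<120); Q=Q[m]
for s,(lo,hi) in {'near':(512,528),'far':(590,606)}.items():
  for y in range(80,216,6):
    q=Q[(Q[:,0]>lo)&(Q[:,0]<hi)&(Q[:,1]>=y)&(Q[:,1]<y+6)]
    if len(q): print(s,y+3,np.percentile(q[:,2],[10,50,90]).round(0),end='; ')
  print()
cv2.imwrite('pics/s6.png',cv2.resize(cv2.imread('pics/scene6.png')[190:310,200:360],(800,600)))
E
python3 go.py 559 150.4 45 -90
```

```text
near 107 [30. 30. 30.]; near 113 [36. 40. 41.]; near 119 [42. 43. 44.]; near 125 [39. 44. 48.]; near 131 [45. 72. 97.]; near 137 [ 36.  46. 101.]; near 143 [ 34.  45. 103.]; near 149 [ 29.  35. 105.]; near 155 [ 38. 103. 106.]; near 161 [ 41.  99. 104.]; near 167 [ 45.  93. 101.]; near 173 [45. 82. 95.]; near 179 [44. 46. 48.]; near 185 [37. 44. 46.]; near 191 [30. 38. 44.]; near 197 [27. 32. 37.]; near 203 [29. 32. 34.]; near 209 [25. 30. 34.]; near 215 [13. 22. 33.]; 
far 167 [42. 45. 48.]; far 173 [41. 45. 48.]; far 179 [41. 45. 47.]; far 185 [37. 42. 45.]; far 191 [31. 36. 45.]; far 197 [29. 31. 36.]; far 203 [27. 31. 34.]; far 209 [18. 28. 32.]; far 215 [13. 21. 28.]; 
t 12.92 pos [558.5 150.6  64.2] yhead -89.9 tilt [ 0.007  0.    -1.   ] w 44.4 F [ 0.1 -0.6 -1.4] q6 1.71
shift [ 0.4  0.2 19.2] turn 0.1
```

View pics/s6.png

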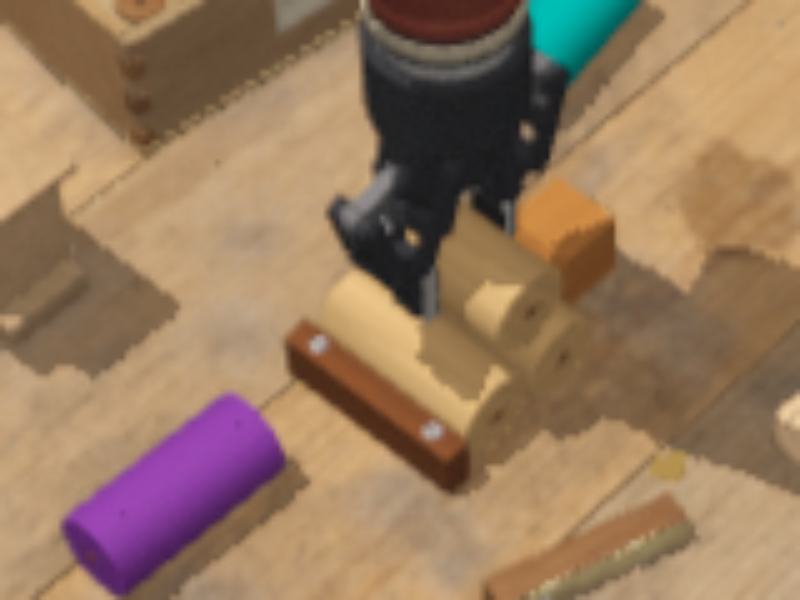

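Roller_c is parallel, centred over the groove, and about 19 mm above seating. Lowering slowly.

Request:
step_arm(
  plan=[
    [[0,0,4,0,1],[0,0,8,0,1],[0,0,11,0,1],[0,0,13,0,1],[0,0,15,0,1],[0,0,16,0,1],[0,0,17,0,1],[0,0,17.5,0,1],[0,0,18,0,1],[0,0,18,0,1]],
  ],
)

```text
time: 13.75
position: [558.6, 150.6, 46.2]
eef_rot: [-3.142, -0.003, -0.011]
ft_force: [0.2, -0.2, -0.1]
gripper_width: 44.1
```

```bash
python3 go.py 559 150.4 45 -90
```

```text
t 13.75 pos [558.6 150.6  46.2] yhead -89.9 tilt [ 0.007  0.    -1.   ] w 44.1 F [ 0.2 -0.2 -0.1] q6 1.71
shift [0.4 0.2 1.2] turn 0.1
```

Force has gone from −1.4 to −0.1, so contact is just beginning. I'll go 0.5 mm more at a time.

Request:
step_arm(
  plan=[
    [[0,0,0.3,0,1],[0,0,0.6,0,1],[0,0,0.6,0,1]],
  ],
)

```text
time: 14.0
position: [558.6, 150.6, 45.6]
eef_rot: [-3.142, -0.003, -0.011]
ft_force: [-0.7, -0.7, -0.8]
gripper_width: 44.4
```

```bash
python3 go.py 559 150.4 45 -90
```

```text
t 14.0 pos [558.6 150.6  45.6] yhead -89.9 tilt [ 0.007  0.    -1.   ] w 44.4 F [-0.7 -0.7 -0.8] q6 1.71
shift [0.4 0.2 0.6] turn 0.1
```

Just noise so far, so I'll continue in small steps.

Request:
step_arm(
  plan=[
    [[0,0,0.4,0,1],[0,0,0.7,0,1],[0,0,1,0,1],[0,0,1,0,1]],
  ],
)

```text
time: 14.33
position: [558.7, 150.6, 44.6]
eef_rot: [3.142, 0.003, 0.011]
ft_force: [0.6, -0.7, -1.3]
gripper_width: 44.5
```

```bash
python3 go.py 559 150.4 45 -90; python3 go.py 559 150.4 45 -90
```

```text
t 14.33 pos [558.7 150.6  44.6] yhead -89.9 tilt [ 0.007  0.    -1.   ] w 44.5 F [ 0.6 -0.7 -1.3] q6 1.71
shift [ 0.3  0.2 -0.4] turn 0.1
t 14.33 pos [558.7 150.6  44.6] yhead -89.9 tilt [ 0.007  0.    -1.   ] w 44.5 F [ 0.6 -0.7 -1.3] q6 1.71
shift [ 0.3  0.2 -0.4] turn 0.1
```

Request:
step_arm(
  plan=[
    [[0,0,0.4,0,1],[0,0,0.7,0,1],[0,0,1,0,1],[0,0,1,0,1]],
  ],
)

```text
time: 14.67
position: [558.7, 150.5, 44.5]
eef_rot: [3.141, 0.003, 0.01]
ft_force: [-3.2, -1.0, 6.1]
gripper_width: 44.2
```

Seated: 6 N upward, and z has stopped at 44.5, as predicted. Easing off, then opening gradually and rising.

Request:
step_arm(
  plan=[
    [[0,0,-0.4,0,1],[0,0,-0.4,0,0.4],[0,0,-0.4,0,0.2],[0,0,-0.4,0,0],[0,0,-0.4,0,-0.2],[0,0,-0.4,0,-0.3],[0,0,-0.4,0,-0.3],[0,0,-10,0,-0.3],[0,0,-30,0,-0.3],[0,0,-65,0,-0.3],[0,0,-105,0,-0.3],[0,0,-145,0,-0.3]],
  ],
)

```text
time: 15.67
position: [557.0, 150.4, 191.0]
eef_rot: [3.141, 0.003, 0.008]
ft_force: [0.8, -0.9, 0.7]
gripper_width: 55.4
```

```bash
python3 go.py 450 -150 200 -90
```

```text
t 15.67 pos [557.  150.4 191. ] yhead -89.9 tilt [ 0.005 -0.    -1.   ] w 55.4 F [ 0.8 -0.9  0.7] q6 1.71
shift [-107.4  300.3   -9.5] turn 0.1
```

Request:
step_arm(
  plan=[
    [[-107,300,-10,0,-1],[-107,300,-10,0,-1],[-107,300,-10,0,-1],[-107,300,-10,0,-1],[-107,300,-10,0,-1],[-107,300,-10,0,-1],[-107,300,-10,0,-1],[-107,300,-10,0,-1],[-107,300,-10,0,-1],[-107,300,-10,0,-1]],
  ],
)

```text
time: 16.5
position: [450.3, -151.0, 201.5]
eef_rot: [3.141, -0.003, 0.011]
ft_force: [-0.1, -0.0, -0.3]
gripper_width: 85.3
```

```bash
python3 - <<'E'
from h import *
im,d=cap('top','top7.png'); P=cloud('top',d); im,d2=cap('scene','scene7.png')
for n,(u,v),lo,hi in [('c',(312,231),66,95),('chock',(341,230),36,55)]:
    Q=P[v-34:v+34,u-34:u+34]; m=((Q[...,2]>lo)&(Q[...,2]<hi)).astype(np.uint8)
    k,L,_,_=cv2.connectedComponentsWithStats(m,connectivity=4); l=L[34,34]
    if l: print(n,cv2.minAreaRect(Q[L==l][:,:2].astype(np.float32)),np.percentile(Q[L==l][:,2],[50,95]))
a=cv2.imread('pics/top7.png')[180:280,250:390]; b=cv2.imread('pics/scene7.png')[190:310,200:360]
cv2.imwrite('pics/f7.png',np.hstack([cv2.resize(a,(400,300)),cv2.resize(b,(400,300))]))
# shift of the bystanders between first and last top picture
g=lambda f:cv2.cvtColor(cv2.imread(f),cv2.COLOR_BGR2GRAY)
d=cv2.absdiff(g('pics/top0.png'),g('pics/top7.png'))
for n,(u,v) in dict(square=(280,310),tape=(174,313),block=(197,174),wheel=(344,300)).items(): print(n,d[v-15:v+15,u-15:u+15].mean().round(1))
E
```

```text
c ((559.380859375, 150.84254455566406), (43.27113342285156, 100.03031158447266), 89.34994506835938) [83.11488734 87.49994038]
chock ((559.6640625, 75.53748321533203), (39.3663215637207, 38.164405822753906), 88.88772583007812) [40.36214823 42.93822836]
square 9.2
tape 8.3
block 5.6
wheel 9.0
```

View pics/f7.png

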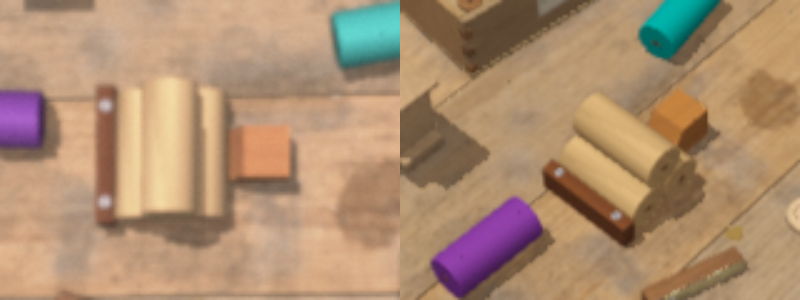

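The third roller sits in the groove with its ends level, the row is closed, and the wedge is against roller_b. Handing in.

```bash
python3 -c "
from rig import arm
print(arm.close_job())"
```

```text
the job is handed in; nothing more can be done
None
```

The job is done and handed in at about 16.6 s of the 61 s allowed. I used the wedge to push both rollers up against the stop and each other, left it there as the chock, and laid the third roller in the groove.

| Part | Last measured | Target |
|---|---|---|
| roller_a axis | 32 mm from the stop, measured before roller_c was laid | 31 mm |
| roller_b axis | 77.5 mm from the stop, measured before roller_c was laid | 77 mm |
| Wedge | Flat, about 1° off square, touching roller_b at mid-length; did not shift when roller_c was laid | 0.25 rad at most |
| roller_c | 54 mm from the stop, about 64 mm high, parallel within 1°, ends level within about 1 mm | 54 mm, 63 mm high |

- **Forces:** wrist readings, taken at the end of each move, reached about 5 N closing the row and 6 N seating roller_c.
- **Regrip:** my first grip on roller_c was too high on the roller, so I regripped it 7 mm lower before lifting.
- **Other things on the bench:** I never worked near them. My before-and-after picture comparison showed small differences around all four, which I took to be image noise. I did not measure their positions.
- **Not measured:** the final roller_a and roller_b gaps with roller_c on top. In the last picture the row still looks closed.

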